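# Lock the stage drive shaft on its flat

## Robot

A 6-joint arm with a two-finger parallel gripper is mounted at the origin on the work surface. World frame = base frame: x ahead of the robot, y to its left, z up, the work surface at z = 0. Lengths are in mm, angles in rad, forces in N, time in s.
With the tool pointing down it reaches from about 350 to 875 mm from the base axis. Payload 4.2 kg.
Tool frame: the origin (TCP) lies between the finger pads; the fingertips stand 25 mm ahead of it and the grasp point (between the pads) lies 6 mm ahead of it; z points along the fingers, y is the line along which they close (so a half turn about z gives the same grasp; the last joint's range is limited). The gripper opens to 85 mm and grips with 20 to 120 N. Pads are 22 mm wide; open, the fingers measure 114 mm over their backs; the gripper's body (76 mm by 85 mm) begins 54 mm behind the grasp point. The pads swing forward as they close: fully open they stand 13 mm farther back than shut.
Start: joints at [1.452, 0.385, 0.008, 0, -1.194, -0.259], TCP at [230.515, 580.915, 256.312] pointing down, gripper open.
Joint ranges: [-3.14, 3.14], [-1.21, 2.06], [-1.07, 1.41], [-3.16, 2.05], [-2.99, -0.16], [-3.1, 3.1]. Speed limits (rad/s): [2.79, 2.79, 3.14, 3.14, 3.14, 3.14].

## Interface

Orientations are given as a unit quaternion [x, y, z, w].
In Python, from bench import read_state, get_image, job_done gives the robot as it stands.
- The arm moves only by the tool play_rows, never from a script. Its argument "series" is a list of rows, each a list of 6 numbers: the shift along the world's x, y, z in mm, then the turn, a rotation vector about the world's x, y, z in units of 6 degrees (1.0 is 6 degrees). A call has 1 to 20 rows; each row shifts and turns the commanded pose from where the row before left it; what a row does not reach is not made up. A row lasts 1/12 s, in which the tool goes at most 41.7 mm and 7.16 degrees, less where a joint would pass 70% of its speed; a pose out of reach is approached as far as the arm can. A call is refused whole if a number of a shift passes 41.7 or a number of a turn 1, either way. A call with a gripper value outside its range is refused whole. "gripper" is the opening, from 0 (shut) to 1 (fully open), set as the call begins (left out, the last holds). The fingers move at their own pace and stop on an object; the grip force is fixed at half the most. Time passes only in rows, so rows that do not move let the fingers close. It gives the time, the measured TCP pose, the force, the opening and the grip force at its end, in the units of the state.
- read_state(): the state, without advancing time (a new reading comes with each control period).
- get_image(name): name is "side" or "top" or "wrist"; returns a dict with "image" (420x560x3 uint8, red, green, blue), "fx", "fy", "cx", "cy" (pixels), "eye" and "rotation" of the camera in the world. Camera axes: x right, y down, z forward; pixel columns grow to the right and rows downward; lengths in mm; the calibration is good to about 2 mm. A picture is of the moment at which its call begins. There is no depth.
- job_done(): hands the job in; it is judged then, once.
The state is a dict: "clock": time; "joints": joint angles; "joint_vel": joint speeds; "joint_efforts": joint torques, N m; "position": TCP position; "ee_rot": TCP orientation; "contact_force": force on the tool from outside, world axes, zero at the start; "wrist_torque": the same for the moment, N m; "gripper_width": finger opening in mm; "grasp_force": force on a finger pad.
Only numpy, scipy, OpenCV 4.12 (cv2) and the standard library are available. Lean on these libraries where they do the work, as an engineer would, in place of code of your own. Each camera call takes 0.05 s, during which the arm holds its last target. There are 200 camera calls.

## Task

Turn the drive's shaft by its lever until the flat on the shaft faces straight up at the setscrew (lever upright) and let go of it. Then take the thick T-handle hex key from the stand, seat it fully in the setscrew on top of the hub and tighten clockwise until the screw has run down and is firm on the flat: clearly stiffer than while it was running down, but neither force the key nor overtighten. Leave the key standing in the screw and leave everything else alone.

Things in the scene. Friction and masses are not known exactly. Their poses are not given: they have to be found in the camera images.
- drive: The fixed shaft drive: base plate 120 x 240 mm, black gearbox at one end (82 mm high), white hub block 64 x 50 mm, top 76 mm above the table. Origin on the table under the hub; y along the shaft towards the lever. The screw runs against a steady 0.05 to 0.1 N m for 0.5 to 1.3 rad, then meets the flat and stiffens over some 0.3 rad. Firm: about 0.2 to 0.25 N m at the key. Under 0.16 is loose, over 0.3 too tight.
- shaft: Level steel D-shaft, 24 mm thick, flat 3 mm deep. Origin on its axis, straight below the setscrew, 36 mm above the table. y: along the axis, towards the lever. z: the way the flat faces and the lever points; straight up when right. Turns about y (friction 0.1 N m), stays where left, 1.15 rad either way; starts 0.4 to 1 rad off, lever leaning to the drive's -x side. Off the flat the screw jams early.
- lever_grip (a point): Centre of the black grip block at the end of the shaft's lever, 52 mm from the shaft's axis and 85 mm along the shaft's y from the setscrew. The block is 14 mm wide along the shaft's y axis, 16 mm across, 24 mm along the lever; it ends 64 mm from the axis.
- screw_mouth (a point): Centre of the setscrew's hex socket, level with the hub's top face, 76 mm above the table; z up. Socket 12.9 mm across flats, 15 mm deep. How its hexagon is turned is not given: it repeats every 60 degrees, the key enters only within about 6 degrees of it, else its chamfered end stops about 3 mm down. Tightens clockwise seen from above; friction keeps it tight when released.
- key_grip (a point): Centre of the bar of the thick T-handle hex key (about 300 g), the bigger of two upright keys in the black stand (70 x 155 mm, 50 mm high). Bar 76 mm long (x axis), 14 mm wide (y), 16 mm high (z up), its centre at the start 90 mm above the table. The shank stands 40 mm deep in a loose 16.5 mm hole. The small T key 92 mm away in the stand is not needed.
- key: The thick T key: origin at the centre of the foot of its 12 mm hex shank, 80 mm below the bar's centre, z up along the key, x along the bar and through two corners of the hexagon. The last 4 mm are chamfered; a 20 mm collar lies between 64 and 76 mm up. Fully seated, the foot is 14 to 15 mm below screw_mouth.
- thin_key: Bystander, not to be disturbed: the small T-handle key in the stand (6 mm shank, 56 mm bar, 74 mm tall); origin at its foot.
- post_holder: Bystander, not to be disturbed: black post holder, 38 mm foot, 50 mm tall; origin under its centre.
- lens_mount: Bystander, not to be disturbed: round lens mount on a post, foot 30 x 40 mm, 96 mm tall; origin under its centre.
- mount_block: Bystander, not to be disturbed: aluminium block 50 x 50 x 40 mm; origin under its centre.
- lens_cleaner: Bystander, not to be disturbed: white bottle 44 mm wide, 110 mm tall; origin under its centre.
- l_key: Bystander, not to be disturbed: bent 6 mm L key lying on the table, 100 x 25 mm; origin at the middle of its long arm.
- clamp_fork: Bystander, not to be disturbed: black clamp 70 x 30 x 15 mm; origin under its centre.
Not all that is in view belongs to the job. Leave any green or red look-alike of the key alone.

How it is judged:
By the outcome, as a careful person would: the job done as asked, in the order asked, and still so for the second after the job is handed in, with the robot touching nothing.
It also fails if it takes over 72 s, if anything falls off the work surface, if the arm or the gripper's body presses on something with over 40 N, if the wrist force passes 120 N, or if a joint passes its speed limit or range.

## Working session

There is one attempt and no reset: what is moved stays moved. The work goes in short steps, Python scripts to look and compute and a tool call to move; the robot and the scene stay as the last step left them, time stands still between calls to the robot, and variables do not carry over. Pictures are saved under pics/ and viewed, at most 10 in all, crops included, and the job is handed in when it is done.

Besides the shell and the picture viewer there is one more tool, called after ">>>" as name(argument=value, ...) on one line, values as JSON. play_rows: Moves the arm, as the interface text tells. Its arguments: {"type":"object","properties":{"series":{"type":"array","items":{"type":"array","items":{"type":"number"}}},"gripper":{"type":"number"}},"required":["series"]}

```bash
mkdir -p pics
cat > h.py <<'E'
import numpy as np, cv2
from bench import read_state, get_image, job_done
def save(n,f,crop=None,scale=1):
    d=get_image(n); im=d["image"][:,:,::-1].copy()
    np.savez('pics/'+f+'.npz',**{k:np.array(v) for k,v in d.items()})
    if crop: im=im[crop[1]:crop[3],crop[0]:crop[2]]
    im=cv2.resize(im,None,fx=scale,fy=scale,interpolation=cv2.INTER_CUBIC)
    cv2.imwrite('pics/'+f+'.png',im); return d
def load(f): return dict(np.load('pics/'+f+'.npz'))
def ray(d,u,v):
    r=np.array(d["rotation"])@np.array([(u-d["cx"])/d["fx"],(v-d["cy"])/d["fy"],1]); return np.array(d["eye"]),r
def onz(d,u,v,z):
    e,r=ray(d,u,v); return e+r*(z-e[2])/r[2]
def proj(d,p):
    c=np.array(d["rotation"]).T@(np.array(p)-d["eye"]); return d["fx"]*c[0]/c[2]+d["cx"],d["fy"]*c[1]/c[2]+d["cy"]
E
python3 - <<'E'
from h import *
a=save('top','top0');b=save('side','side0')
im=np.hstack([a["image"],b["image"]])[:,:,::-1]
cv2.imwrite('pics/both.png',np.vstack([a["image"],b["image"]])[:,:,::-1][:, :])
for d in(a,b):print(d["fx"],d["cx"],d["cy"],d["eye"],np.round(d["rotation"],3).tolist())
s=read_state();print(s["clock"],s["ee_rot"],s["position"])
E
```

```text
533.7949655417517 282.4531988112567 213.26282140095228 [ 496.11239459   22.66022918 1297.13963685] [-0.698, 0.715, -0.024, 0.007]
419.3388161326446 274.98571236096495 208.09329665400958 [356.51098971 476.98659671 745.09050115] [-0.184, 0.931, -0.307, 0.065]
0.1 [ 9.82199167e-01 -1.87839811e-01 -1.27651911e-04  9.92686478e-04] [230.34366413 580.48603465 255.32271611]
```

View pics/top0.png

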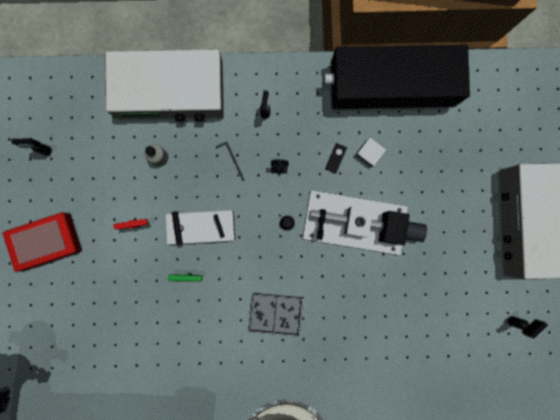

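View pics/side0.png

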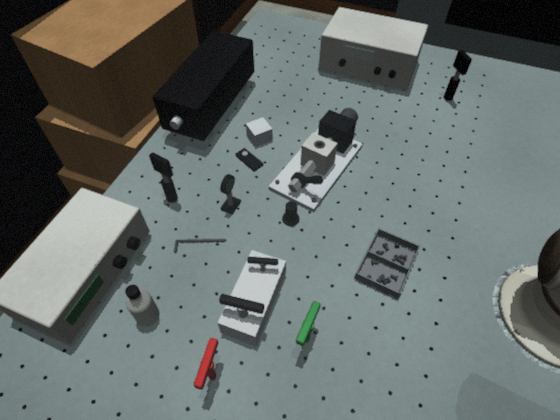

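Top view: the drive's hub is at about (360,221), the lever grip about (320,222), and the post holder at (287,222). The stand spans (167-233, 210-243).

Key candidates are the large black bar in the stand (177,228), the small black bar in the stand (220,226), red (131,225) and green (185,278). The large black one in the stand fits the description. I'll confirm it in an enlarged crop.

```bash
python3 - <<'E'
s=open('h.py').read().replace('import numpy as np, cv2','import numpy as np, cv2\nfrom scipy.spatial.transform import Rotation as Ro').replace('np.array(d["rotation"]).T','Ro.from_quat(d["rotation"]).as_matrix().T').replace('np.array(d["rotation"])@','Ro.from_quat(d["rotation"]).as_matrix()@')
open('h.py','w').write(s)
E
python3 - <<'E'
from h import *
a=load('top0');b=load('side0')
def cr(d,x0,y0,w,h,W,H): return cv2.resize(d["image"][y0:y0+h,x0:x0+w,::-1],(W,H),interpolation=cv2.INTER_CUBIC)
A=cr(a,160,200,80,60,400,300);B=cr(a,295,180,140,105,400,300);C=cr(b,210,240,100,75,400,300);D=cr(b,260,100,120,90,400,300)
cv2.imwrite('pics/crop.png',np.vstack([np.hstack([A,B]),np.hstack([C,D])]))
print('key',onz(a,177,228,90),'small',onz(a,220,226,74),'hub',onz(a,360,221,76), 'lever',onz(a,320,222,75),'base',onz(a,285,410,0))
print(np.round(Ro.from_quat(a["rotation"]).as_matrix(),2).tolist())
# bar mask
im=a["image"].astype(int).max(2); m=(im<45).astype(np.uint8)
n,l,st,c=cv2.connectedComponentsWithStats(m)
for i in range(1,n):
    x,y,w,h,ar=st[i]
    if ar>20 and 160<c[i][0]<440 and 180<c[i][1]<260: 
        pts=np.argwhere(l==i)[:,::-1].astype(np.float32); print(st[i],c[i],cv2.minAreaRect(pts))
E
```

```text
key [522.6249209  231.32298834  90.        ] small [525.18134724 136.18710761  74.        ] hub [ 528.89179357 -184.90847857   76.        ] lever [528.82227779 -92.91180767  75.        ] base [82.91640852 -3.59544146  0.        ]
[[-0.02, -1.0, 0.04], [-1.0, 0.02, -0.02], [0.02, -0.05, -1.0]]
[317 210   8  29 133] [320.60902256 224.01503759] ((320.6659240722656, 224.0110626220703), (6.119748115539551, 28.27057647705078), 3.814074993133545)
[173 212   9  33 166] [176.86746988 228.19879518] ((177.0, 227.99996948242188), (32.809757232666016, 5.374011993408203), 81.8698959350586)
[379 212  46  32 902] [396.20731707 228.51995565] ((401.719970703125, 228.4599609375), (43.416358947753906, 31.536964416503906), 8.13010311126709)
[215 216   8  21  52] [218.5        225.63461538] ((218.60000610351562, 225.8000030517578), (20.87103271484375, 2.5298221111297607), 71.56504821777344)
[280 216  14  14 153] [286.45751634 222.65359477] ((286.5, 222.5), (13.0, 13.0), 90.0)
```

View pics/crop.png

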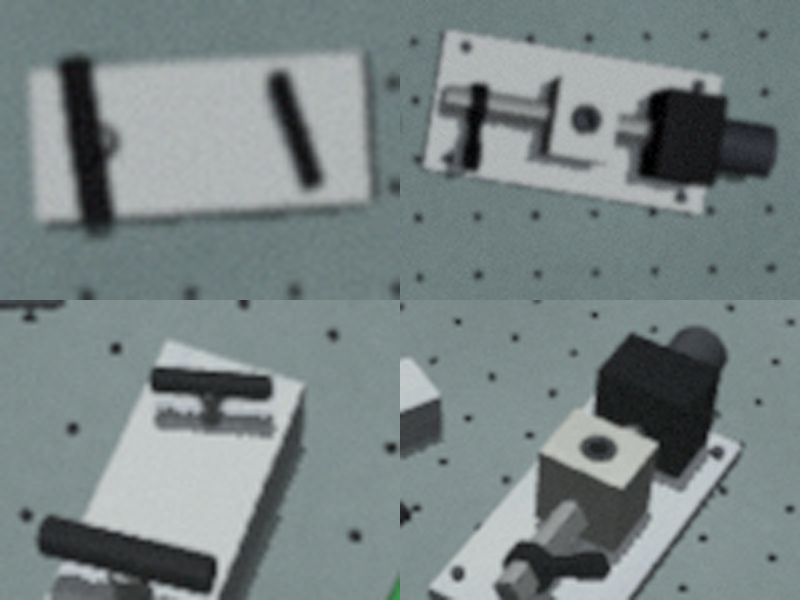

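The crop confirms it. The stand holds the thick black key (crop bar from (77,65) to (97,225)) and the small key. The lever leans to the image-down side, which is world -x. Screw socket is at about top px (360.1,221.6).

Run:
```python
from h import *
a=load('top0');b=load('side0')
# plate corners from top crop (crop px/400*140)
P=[(295+(x-400)*.35,180+y*.35) for x,y in((444,30),(722,75),(703,213),(424,168))]
W=[onz(a,*p,10) for p in P]
print(np.round(W,1).tolist())
print('lens',[round(float(np.linalg.norm(W[i]-W[(i+1)%4]))) for i in range(4)])
v=(W[0]-W[1]+W[3]-W[2]);v[2]=0;v/=np.linalg.norm(v);ang=np.degrees(np.arctan2(v[1],v[0]));print('drive y ang',ang)
S1=onz(a,360.1,221.7,76); 
su,sv=260+(598-400)*.3,100+(447-300)*.3
e1,r1=ray(a,360.1,221.7);e2,r2=ray(b,su,sv)
t=np.linalg.lstsq(np.c_[r1,-r2],e2-e1,rcond=None)[0];print('screw',S1,onz(b,su,sv,76),e1+t[0]*r1,e2+t[1]*r2)
S=(S1+onz(b,su,sv,76))/2;x=np.array([v[1],-v[0],0])
for th in np.arange(.3,1.1,.1):
    A=np.array([S[0],S[1],36])+85*v; u=-np.sin(th)*x+np.array([0,0,np.cos(th)])
    print(round(th,1),'top',np.round(proj(a,A+64*u),1),np.round(proj(a,A),1),'side',np.round(proj(b,A+64*u),1),np.round(proj(b,A),1),np.round(A,1))
k2=(210+128*.25,240+(552-300)*.25);print('key',onz(a,177,228,90),onz(b,*k2,90))
e=[onz(a,160+x*.2,200+y*.2,90) for x,y in((77,62),(98,228))];d=e[0]-e[1];print('bar',np.linalg.norm(d),np.degrees(np.arctan2(d[1],d[0])))
```

```text
[[607.4, -77.9, 10.0], [563.7, -313.5, 10.0], [447.2, -293.2, 10.0], [491.0, -57.8, 10.0]]
lens [240, 118, 239, 118]
drive y ang 79.46966977944048
screw [ 527.27867104 -185.08876632   76.        ] [ 527.60509227 -182.5762238    76.        ] [ 527.34816075 -185.55197266   73.27729311] [ 528.30683318 -185.28141473   73.25573138]
0.3 top [322.7 223.6] [321.4 216.4] side [308.3 164.4] [299.4 179.7] [ 543.  -100.3   36. ]
0.4 top [322.2 226.3] [321.4 216.4] side [310.7 166.2] [299.4 179.7] [ 543.  -100.3   36. ]
0.5 top [321.7 228.8] [321.4 216.4] side [313.  168.2] [299.4 179.7] [ 543.  -100.3   36. ]
0.6 top [321.2 231.2] [321.4 216.4] side [315.2 170.4] [299.4 179.7] [ 543.  -100.3   36. ]
0.7 top [320.7 233.5] [321.4 216.4] side [317.2 172.6] [299.4 179.7] [ 543.  -100.3   36. ]
0.8 top [320.2 235.5] [321.4 216.4] side [319.  174.9] [299.4 179.7] [ 543.  -100.3   36. ]
0.9 top [319.7 237.3] [321.4 216.4] side [320.6 177.2] [299.4 179.7] [ 543.  -100.3   36. ]
1.0 top [319.2 238.9] [321.4 216.4] side [321.9 179.6] [299.4 179.7] [ 543.  -100.3   36. ]
key [522.6249209  231.32298834  90.        ] [522.66292544 232.24955354  90.        ]
bar 75.38358826296948 6.273655269622433
```

>>> play_rows(series=[[7,-17,0,0,0,-0.3],[14,-34,0,0,0,-0.66],[15,-35,0,0,0,-0.66],[15,-35,0,0,0,-0.66],[15,-35,0,0,0,-0.66],[15,-35,0,0,0,-0.66],[15,-35,0,0,0,-0.66],[15,-35,0,0,0,-0.66],[15,-35,0,0,0,-0.66],[15,-35,0,0,0,-0.66],[15,-35,0,0,0,-0.66],[15,-35,0,0,0,-0.66],[15,-35,0,0,0,-0.66],[15,-35,0,0,0,-0.66],[15,-35,0,0,0,-0.66],[15,-35,0,0,0,-0.66],[15,-35,0,0,0,-0.66],[15,-35,0,0,0,-0.66],[15,-35,0,0,0,-0.66],[15,-34,0,0,0,-0.66]])

```text
clock: 1.77
position: [521.6, -101.1, 256.0]
ee_rot: [-0.65, 0.76, 0.0, -0.0]
contact_force: [1.6, 1.4, 0.9]
gripper_width: 85.4
grasp_force: 0.0
```

>>> play_rows(series=[[1,0,-30,0,0,-0.3],[0,0,0,0,0,0],[0,0,0,0,0,0]])

```text
clock: 2.02
position: [521.2, -99.6, 224.7]
ee_rot: [-0.639, 0.769, 0.002, -0.002]
contact_force: [0.4, -0.3, 2.1]
gripper_width: 85.0
grasp_force: 0.0
```

Run:
```python
from h import *
d=save('wrist','w0');save('top','top1')
s=read_state();R=Ro.from_quat(s["ee_rot"]).as_matrix();print(s["clock"],s["position"],s["joints"],R[:,1],np.degrees(np.arctan2(R[1,1],R[0,1])),s["contact_force"])
print(d["eye"],Ro.from_quat(d["rotation"]).as_matrix().round(2).tolist(),proj(d,[527.4,-184,76]),proj(d,[543,-100,36]))
```

```text
2.1167 [522.68275015 -98.58629043 227.15453003] [ 1.19009242e-01  2.50718783e-01 -2.65148192e-01  6.17146390e-04
 -1.05430259e+00 -3.00331081e-01] [-9.83660808e-01  1.80030111e-01 -7.57441289e-04] 169.62848328506414 [0.59994859 0.62378081 0.23925455]
[ 508.44447264 -174.24585905  343.60913544] [[-0.98, 0.17, 0.05], [0.18, 0.94, 0.3], [0.0, 0.3, -0.95]] (np.float64(252.90477746265864), np.float64(90.14066068839377)) (np.float64(258.5876128718335), np.float64(189.6543693698956))
```

View pics/w0.png

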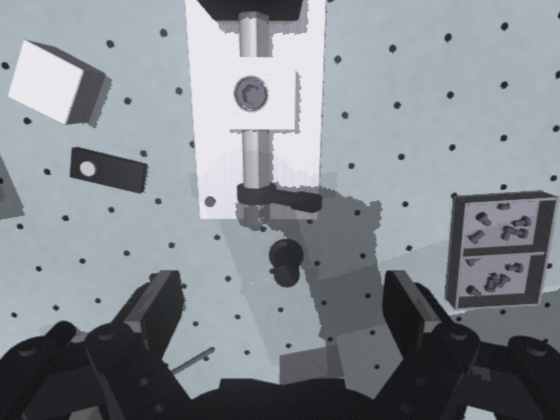

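Wrist view: socket at (251,94), drive lever hub at (258,193), and grip end at about (322,203), leaning to the right of the image (world -x).

Run:
```python
from h import *
d=load('w0');print('screw',onz(d,251,94,76))
v=np.array([.182,.983,0]);x=np.array([.983,-.182,0])
S=onz(d,251,94,76)
A=np.array([S[0],S[1],36])+85*v;print(A, proj(d,A))
for th in(.7,.8,.9,1.):
    u=-np.sin(th)*x+np.array([0,0,np.cos(th)]);n=-np.cos(th)*x-np.array([0,0,np.sin(th)])
    print(th,proj(d,A+64*u),proj(d,A+64*u+8*n),(A+64*u+8*n))
g=cv2.cvtColor(d["image"],cv2.COLOR_RGB2GRAY)
c=g[66:122,223:279];cv2.imwrite('pics/sock.png',cv2.resize(c,(560,560),interpolation=cv2.INTER_CUBIC))
```

```text
screw [ 529.33075656 -181.62806889   76.        ]
[544.80075656 -98.07306889  36.        ] (np.float64(257.09053134072695), np.float64(192.0034772081737))
0.7 (np.float64(305.62314977350195), np.float64(207.96810521780773)) (np.float64(312.8468842191138), np.float64(206.0171484191533)) [498.25701446 -89.45561104  79.79615849]
0.8 (np.float64(311.12866979339407), np.float64(206.31360087594905)) (np.float64(317.40241832754333), np.float64(204.2120331909339)) [494.19154861 -88.70290017  74.85038067]
0.9 (np.float64(315.8488982783794), np.float64(204.54864831255415)) (np.float64(321.1317467654471), np.float64(202.33341495344752)) [490.63175323 -88.04381293  69.51642269]
1.0 (np.float64(319.75585323862805), np.float64(202.70320343934293)) (np.float64(324.0286776933617), np.float64(200.41003476786253)) [487.61319663 -87.4849347   63.8475797 ]
```

View pics/sock.png

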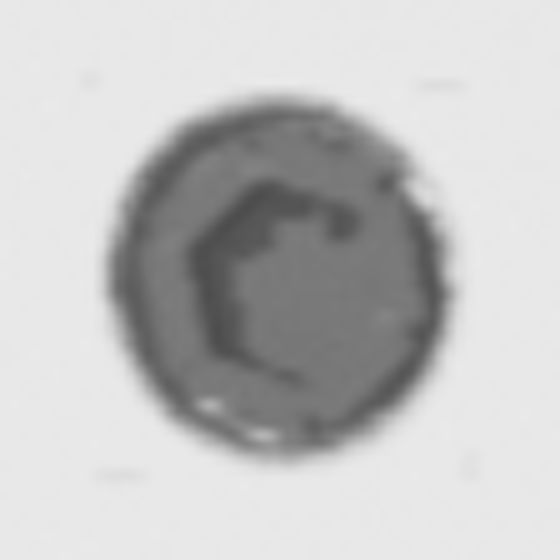

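>>> play_rows(series=[[0,1,-10,0,0,0],[0,1,-20,0,0,0],[0,1,-25,0,0,0],[0,0,-30,0,0,0],[0,0,-25,0,0,0],[0,0,-20,0,0,0],[0,0,-15,0,0,0],[0,0,-8,0,0,0],[0,0,-2,0,0,0],[0,0,0,0,0,0]])

```text
clock: 2.95
position: [522.8, -95.5, 71.6]
ee_rot: [-0.64, 0.768, -0.0, 0.0]
contact_force: [0.6, -0.0, -0.1]
gripper_width: 85.6
grasp_force: 0.0
```

>>> play_rows(series=[[5,-0.9,0,0,0,0],[6,-1.1,0,0,0,0],[6,-1.1,0,0,0,0],[6,-1.1,0,0,0,0],[6,-1.1,0,0,0,0],[6,-1.1,0,0,0,0],[5,-0.9,0,0,0,0],[5,-0.9,0,0,0,0],[4,-0.7,0,0,0,0],[2,-0.4,0,0,0,0],[0,0,0,0,0,0]])

```text
clock: 3.87
position: [530.5, -98.7, 61.8]
ee_rot: [-0.631, 0.774, 0.037, -0.034]
contact_force: [-67.5, 45.3, 32.9]
gripper_width: 85.4
grasp_force: 39.5
```

Run:
```python
from h import *
d=save('wrist','w1')
s=read_state();print(s["clock"],s["position"],s["contact_force"],s["wrist_torque"])
```

```text
3.9167 [530.50315672 -98.63664819  61.76495621] [-67.77976064  44.69459471  32.24401774] [12.89175363 20.56977552 -2.23548089]
```

View pics/w1.png

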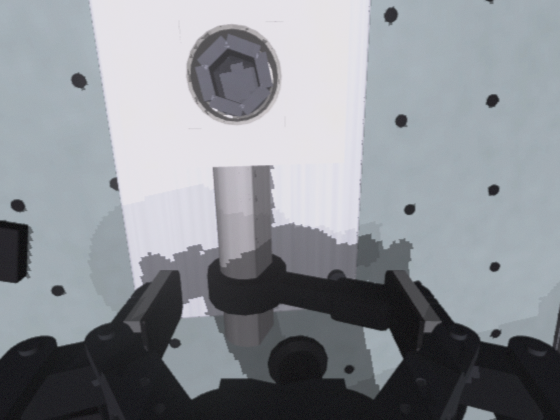

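The pad sticks to the lever end, because a purely sideways push jams on friction. I'll back off, then follow the lever's arc.

>>> play_rows(series=[[-12,2.2,0,0,0,0],[-12,2.2,0,0,0,0],[-12,2.2,0,0,0,0],[0,0,0,0,0,0]])

```text
clock: 4.25
position: [529.9, -97.5, 70.7]
ee_rot: [-0.639, 0.769, 0.005, -0.005]
contact_force: [-12.8, 8.3, 5.6]
gripper_width: 85.6
grasp_force: 7.2
```

Run:
```python
from h import *
s=read_state();print(s["clock"],s["position"],s["contact_force"],s["wrist_torque"],Ro.from_quat(s["ee_rot"]).as_matrix().round(3).tolist())
```

```text
4.25 [529.87954259 -97.46636037  70.71275058] [-12.79409627   8.26785647   5.59065963] [ 2.5241555   3.83062319 -0.35534636] [[-0.184, -0.983, -0.014], [-0.983, 0.184, 0.002], [0.001, 0.014, -1.0]]
```

>>> play_rows(series=[[-4,0.8,0,0,0,0],[2.7,-0.5,4,0,0,0],[2.7,-0.5,4,0,0,0],[3.2,-0.6,3.6,0,0,0],[3.2,-0.6,3.6,0,0,0],[0,0,0,0,0,0]])

```text
clock: 4.75
position: [541.7, -99.9, 87.7]
ee_rot: [-0.639, 0.769, 0.003, -0.003]
contact_force: [-9.2, 3.9, 8.2]
gripper_width: 85.5
grasp_force: 5.1
```

Run:
```python
from h import *
s=read_state();print(s["clock"],s["position"],s["contact_force"],s["wrist_torque"],Ro.from_quat(s["ee_rot"]).as_matrix().round(3).tolist())
```

```text
4.75 [541.69580931 -99.86104211  87.66118847] [-9.22941145  3.92903098  8.22641002] [ 1.13212842  3.04240028 -0.03064981] [[-0.183, -0.983, -0.009], [-0.983, 0.183, 0.001], [0.001, 0.009, -1.0]]
```

>>> play_rows(series=[[3.7,-0.7,3,0,0,0],[3.7,-0.7,3,0,0,0],[4.1,-0.8,2.4,0,0,0],[4.1,-0.8,2.4,0,0,0],[4.4,-0.8,1,0,0,0],[4.4,-0.8,1,0,0,0],[0,0,0,0,0,0]])

```text
clock: 5.33
position: [571.6, -104.9, 99.9]
ee_rot: [-0.64, 0.769, -0.001, 0.001]
contact_force: [0.5, -0.1, 0.1]
gripper_width: 85.6
grasp_force: 0.0
```

Run:
```python
from h import *
s=read_state();print(s["clock"],s["position"],s["contact_force"],s["wrist_torque"])
d=save('wrist','w2')
```

```text
5.3333 [ 571.56382566 -104.94813984   99.91809988] [ 0.54563501 -0.0715729   0.14273597] [-0.01690035  0.01267797  0.01848213]
```

View pics/w2.png

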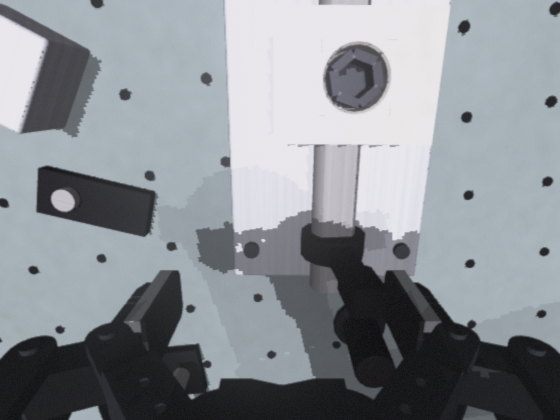

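Lever now nearly up (its end at about (375,370), pad lightly off it). I'll centre over the axis and close to align it.

>>> play_rows(series=[[-7,1.3,0,0,0,0],[-7,1.3,-2,0,0,0],[-7,1.4,-2,0,0,0],[-7,1.4,-2,0,0,0],[0,0,0,0,0,0]])

```text
clock: 5.8
position: [539.4, -99.1, 92.7]
ee_rot: [-0.639, 0.769, 0.001, -0.001]
contact_force: [-0.3, 0.1, 1.4]
gripper_width: 85.6
grasp_force: 0.0
```

>>> play_rows(series=[[0,0,0,0,0,0],[0,0,0,0,0,0],[0,0,0,0,0,0],[0,0,0,0,0,0],[0,0,0,0,0,0],[0,0,0,0,0,0],[0,0,0,0,0,0],[0,0,0,0,0,0],[0,0,0,0,0,0],[0,0,0,0,0,0],[0,0,0,0,0,0],[0,0,0,0,0,0]], gripper=0.1)

```text
clock: 6.8
position: [542.3, -99.6, 93.5]
ee_rot: [-0.64, 0.769, -0.001, 0.0]
contact_force: [2.4, -3.4, -1.7]
gripper_width: 15.1
grasp_force: 59.5
```

Run:
```python
from h import *
s=read_state();print(s["clock"],s["position"],s["contact_force"],s["wrist_torque"],s["gripper_width"],s["grasp_force"])
```

```text
6.8 [542.33268972 -99.58807526  93.47244212] [ 2.39469606 -3.3987935  -1.68813378] [-0.91025274 -0.90604854  0.00343461] 15.103096247773697 59.52006697654724
```

>>> play_rows(series=[[0.8,-0.5,0,0,0,0],[0.7,-0.5,0,0,0,0],[0,0,0,0,0,0],[0,0,0,0,0,0],[0,0,0,0,0,0]])

```text
clock: 7.22
position: [542.7, -99.8, 93.4]
ee_rot: [-0.64, 0.769, 0.001, -0.0]
contact_force: [-1.7, 4.5, 4.8]
gripper_width: 15.2
grasp_force: 59.6
```

Run:
```python
from h import *
s=read_state();print(s["clock"],s["position"],s["contact_force"],s["wrist_torque"],s["gripper_width"],s["ee_rot"])
```

```text
7.2167 [542.73204662 -99.77048964  93.44728625] [-1.70959096  4.46898806  4.75130802] [ 1.44870773  0.56662249 -0.08598756] 15.198145673494759 [-6.39586090e-01  7.68719266e-01  5.39157432e-04 -1.82014459e-04]
```

>>> play_rows(series=[[0,0,0,0,0,0],[0,0,0,0,0,0],[0,0,0,0,0,0],[0,0,0,0,0,0],[0,0,0,0,0,0],[0,0,0,0,0,0],[0,0,12,0,0,0],[0,0,25,0,0,0],[0,0,25,0,0,0],[-5,-5,20,0,0,0],[-5,-10,8,0,0,0],[-5,-5,0,0,0,0],[0,0,0,0,0,0],[0,0,0,0,0,0]], gripper=1.0)

```text
clock: 8.38
position: [526.9, -120.9, 181.8]
ee_rot: [-0.639, 0.769, 0.001, -0.001]
contact_force: [0.1, 0.2, 0.1]
gripper_width: 85.2
grasp_force: 0.0
```

Run:
```python
from h import *
s=read_state();print(s["clock"],s["position"],s["contact_force"],s["joints"])
d=save('wrist','w3',crop=(130,0,430,320),scale=1.8)
for p in([528,-184,76],[542.6,-99.7,100],[542.6,-99.7,36]):print(proj(d,p))
e=save('top','top3')
for p in([528,-184,76],[542.6,-99.7,100],[542.6,-99.7,36]):print(proj(e,p))
```

```text
8.3833 [ 526.88387455 -120.85509784  181.81444559] [0.10208941 0.16778285 0.09833568] [ 7.43275626e-02  3.11348632e-01 -3.04745252e-01 -6.84276327e-04
 -9.57577117e-01 -2.58419904e-01]
(np.float64(262.83167772407216), np.float64(121.79296840613969))
(np.float64(264.8578542249405), np.float64(261.78831373216667))
(np.float64(268.47582037895387), np.float64(226.496650335739))
(np.float64(359.618161383786), np.float64(221.3974530928973))
(np.float64(323.8815977478584), np.float64(215.4835640304058))
(np.float64(321.1565917670681), np.float64(216.59662068770703))
```

View pics/w3.png

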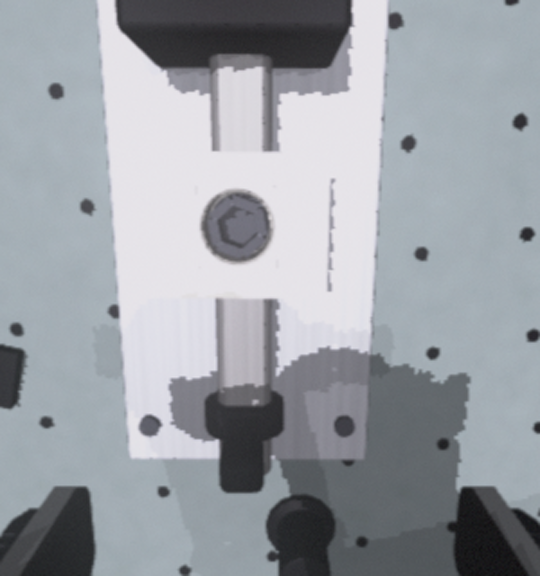

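Lever upright: its end is at crop (242,490), in line with the shaft at (244,400), and it has been released. Next, rectify the screw face from w1 and w3 to read the hex angle and centre.

```bash
cat >> h.py <<'E'
def rect(d,c,z,half=13,n=390):
    q=[(c[0]-half,c[1]+half),(c[0]+half,c[1]+half),(c[0]+half,c[1]-half),(c[0]-half,c[1]-half)]
    src=np.float32([proj(d,(*p,z)) for p in q]);dst=np.float32([[0,0],[n,0],[n,n],[0,n]])
    return cv2.warpPerspective(d["image"][:,:,::-1].copy(),cv2.getPerspectiveTransform(src,dst),(n,n),flags=cv2.INTER_CUBIC)
E
python3 - <<'E'
from h import *
out=[]
for f,g in(('w0',(251,94)),('w1',(233,74)),('w2',(357,77)),('w3',(261.7,125.6))):
    d=load(f); c=onz(d,*g,76)
    # centre by dark disc centroid
    r=rect(d,c,76); gr=cv2.cvtColor(r,cv2.COLOR_BGR2GRAY)
    m=(gr<180).astype(np.uint8); cn=max(cv2.findContours(m,cv2.RETR_EXTERNAL,cv2.CHAIN_APPROX_NONE)[0],key=cv2.contourArea)
    (x,y),R=cv2.minEnclosingCircle(cn);M=cv2.moments(cn);x,y=M['m10']/M['m00'],M['m01']/M['m00']
    c=c+np.array([(x-195)/15,-(y-195)/15,0]);print(f,c,'R',R/15)
    if f in('w1','w3'): out.append(cv2.convertScaleAbs(rect(d,c,76),alpha=1.6,beta=-30))
cv2.imwrite('pics/rect.png',np.hstack(out))
E
```

```text
w0 [ 529.69284655 -181.92800945   76.        ] R 12.82974853515625
w1 [ 529.33976808 -182.18111866   76.        ] R 13.190824381510417
w2 [ 529.17729865 -182.05601953   76.        ] R 13.083252970377604
w3 [ 529.62451146 -181.83143169   76.        ] R 12.978423055013021
```

View pics/rect.png

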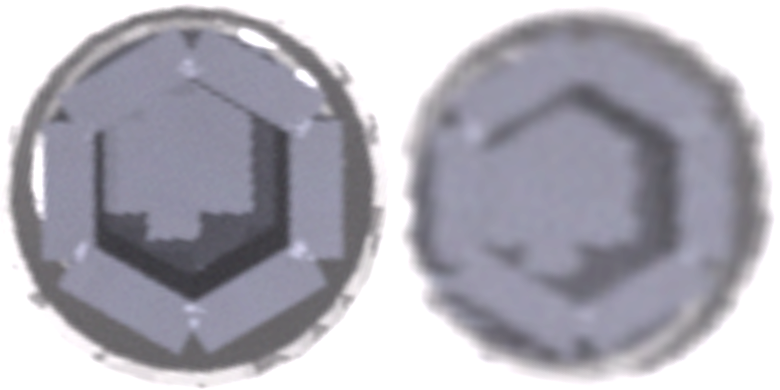

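Rectified views agree: screw is at about (529.5,-182) in wrist calibration, and its hex corners point along world y (about 90.5° mod 60). Now over to the key.

>>> play_rows(series=[[0,12,10,0,0,0.89],[0,18,15,0,0,0.89],[0,18,0,0,0,0.89],[0,18,0,0,0,0.89],[0,18,0,0,0,0.89],[0,18,0,0,0,0.89],[0,18,0,0,0,0.89],[0,18,0,0,0,0.89],[-1,18,0,0,0,0.89],[-1,18,0,0,0,0.89],[-1,18,0,0,0,0.89],[-1,18,0,0,0,0.89],[0,18,0,0,0,0.89],[0,18,0,0,0,0.89],[0,18,0,0,0,0.89],[0,18,0,0,0,0.89],[0,18,0,0,0,0.89],[0,18,0,0,0,0.89],[0,18,0,0,0,0.89],[0,17,0,0,0,0.89]], gripper=0.5)

```text
clock: 10.15
position: [523.9, 233.8, 207.0]
ee_rot: [0.998, 0.058, -0.001, 0.001]
contact_force: [-0.2, -0.2, -0.8]
gripper_width: 43.1
grasp_force: 0.0
```

>>> play_rows(series=[[0,0,-15,0,0,0],[0,0,-10,0,0,0],[0,0,0,0,0,0],[0,0,0,0,0,0]])

```text
clock: 10.48
position: [523.7, 232.0, 181.9]
ee_rot: [0.998, 0.055, -0.001, 0.001]
contact_force: [-0.5, -0.8, -0.3]
gripper_width: 42.6
grasp_force: 0.0
```

```bash
cat >> h.py <<'E'
def st():
    s=read_state();R=Ro.from_quat(s["ee_rot"]).as_matrix()
    print(round(s["clock"],2),'pos',np.round(s["position"],2),'yaw',round(float(np.degrees(np.arctan2(R[1,1],R[0,1]))),2),'tz',R[:,2].round(3),'F',np.round(s["contact_force"],1),'T',np.round(s["wrist_torque"],3),'w',round(s["gripper_width"],1),'g',round(s["grasp_force"],1),'j6',round(s["joints"][5],2))
    return s
E
python3 - <<'E'
from h import *
s=st();d=save('wrist','w4')
print(d["eye"],proj(d,[522.6,231.5,90]))
pts=np.array([proj(d,[522.6+i*.994-j*.11,231.5+i*.11+j*.994,98]) for i in(-38,38) for j in(-7,7)]);print(pts.round())
im=d["image"].astype(int).max(2);m=(im<60).astype(np.uint8)
n,l,stt,c=cv2.connectedComponentsWithStats(m)
for i in range(1,n):
    if stt[i][4]>150:
        p=np.argwhere(l==i)[:,::-1].astype(np.float32);(cx,cy),sz,a=cv2.minAreaRect(p)
        print(stt[i],np.round([cx,cy,*sz,a],1),onz(d,cx,cy,98).round(1))
E
```

```text
10.48 pos [523.7  231.98 181.89] yaw -83.71 tz [-0.003 -0.002 -1.   ] F [-0.5 -0.8 -0.3] T [-0.03  -0.014  0.007] w 42.6 g 0.0 j6 0.98
[600.9639094  241.4687678  300.53528545] (np.float64(283.4201864575942), np.float64(225.9683089933094))
[[294. 284.]
 [273. 284.]
 [295. 171.]
 [272. 171.]]
[ 407  188   21   77 1148] [416.4 226.2  76.5  16.8  85.6] [534.4 149.3  98. ]
[535 191  25  39 696] [547. 210.  38.  24.  90.] [553.7  71.7  98. ]
[269 204  21  75 704] [278.9 240.7  74.4  18.1  87.2] [515.4 233.6  98. ]
[    0   259   560   161 41098] [279.5 339.  160.  559.   90. ] [441.8 225.3  98. ]
```

Run:
```python
from h import *
d=load('w4');g=d["image"].astype(int).max(2)
for th in(70,85,100):
    m=(g<th).astype(np.uint8);m[262:]=0
    n,l,s,c=cv2.connectedComponentsWithStats(m)
    for i in range(1,n):
        if 260<c[i][0]<310 and s[i][4]>300:print(th,s[i],c[i].round(1))
print('col',list(zip(range(160,290,3),g[160:290:3,281])))
for r in(190,210,230,250):print(r,g[r,258:312:2].tolist())
```

```text
70 [ 268  180   22   82 1122] [278.2 231.9]
85 [ 267  164   24   98 2046] [278.5 212.7]
100 [ 266  164   27   98 2134] [278.5 212.5]
col [(160, np.int64(239)), (163, np.int64(182)), (166, np.int64(64)), (169, np.int64(70)), (172, np.int64(78)), (175, np.int64(78)), (178, np.int64(78)), (181, np.int64(77)), (184, np.int64(79)), (187, np.int64(77)), (190, np.int64(76)), (193, np.int64(76)), (196, np.int64(77)), (199, np.int64(77)), (202, np.int64(74)), (205, np.int64(76)), (208, np.int64(73)), (211, np.int64(70)), (214, np.int64(65)), (217, np.int64(62)), (220, np.int64(62)), (223, np.int64(63)), (226, np.int64(62)), (229, np.int64(61)), (232, np.int64(62)), (235, np.int64(60)), (238, np.int64(60)), (241, np.int64(59)), (244, np.int64(61)), (247, np.int64(59)), (250, np.int64(59)), (253, np.int64(60)), (256, np.int64(59)), (259, np.int64(58)), (262, np.int64(59)), (265, np.int64(58)), (268, np.int64(59)), (271, np.int64(58)), (274, np.int64(57)), (277, np.int64(64)), (280, np.int64(133)), (283, np.int64(195)), (286, np.int64(189)), (289, np.int64(176))]
190 [146, 150, 146, 149, 127, 68, 68, 72, 74, 76, 75, 77, 78, 78, 75, 77, 215, 240, 240, 240, 240, 240, 240, 240, 240, 240, 240]
210 [142, 144, 144, 142, 110, 60, 57, 59, 61, 62, 70, 71, 75, 76, 73, 69, 80, 105, 145, 149, 149, 149, 150, 149, 150, 150, 151]
230 [142, 143, 144, 142, 140, 102, 56, 57, 60, 60, 59, 60, 63, 61, 62, 63, 95, 162, 176, 232, 234, 234, 233, 175, 171, 170, 171]
250 [193, 194, 196, 193, 193, 189, 74, 57, 58, 58, 60, 60, 60, 59, 59, 61, 87, 194, 200, 202, 203, 203, 207, 211, 213, 214, 215]
```

Run:
```python
from h import *
d=load('w4')
print('near end',onz(d,279,279.5,98),'far end',onz(d,278.5,164.5,98),onz(d,278.5,164.5,82),'w',onz(d,267.5,230,98),onz(d,290,230,98))
a=onz(d,(271+289.5)/2,250,98);b=onz(d,(268+288.5)/2,190,98);v=b-a;print(np.degrees(np.arctan2(v[1],v[0])))
```

```text
near end [488.00356593 230.60974137  98.        ] far end [563.72215108 239.05408027  98.        ] [560.78010505 238.86332339  82.        ] w [521.81579666 241.49158378  98.        ] [523.34959307 227.48348858  98.        ]
7.954056447437615
```

>>> play_rows(series=[[1,1.3,-10,0,0,0.1],[1,1.3,-20,0,0,0],[0,0,-20,0,0,0],[0,0,-13,0,0,0],[0,0,-6,0,0,0],[0,0,0,0,0,0],[0,0,0,0,0,0]])

```text
clock: 11.12
position: [526.7, 235.2, 114.7]
ee_rot: [0.998, 0.06, 0.0, -0.0]
contact_force: [-0.2, -0.2, 0.4]
gripper_width: 42.6
grasp_force: 0.0
```

Run:
```python
from h import *
st()
```

```text
11.12 pos [526.65 235.23 114.65] yaw -83.08 tz [ 0.001  0.    -1.   ] F [-0.2 -0.2  0.4] T [ 0.008  0.021 -0.047] w 42.6 g 0.0 j6 0.99
```

>>> play_rows(series=[[0,0,0,0,0,0],[0,0,0,0,0,0],[0,0,0,0,0,0],[0,0,0,0,0,0],[0,0,0,0,0,0],[0,0,0,0,0,0],[0,0,0,0,0,0],[0,0,0,0,0,0]], gripper=0.05)

```text
clock: 11.78
position: [527.0, 235.7, 115.6]
ee_rot: [0.998, 0.061, 0.001, -0.0]
contact_force: [0.3, 0.0, 6.4]
gripper_width: 12.1
grasp_force: 61.3
```

Run:
```python
from h import *
st()
```

```text
11.78 pos [527.02 235.66 115.59] yaw -83.05 tz [ 0.002  0.001 -1.   ] F [0.3 0.  6.4] T [-0.122  0.087  0.027] w 12.1 g 61.3 j6 0.99
```

>>> play_rows(series=[[0,0,3,0,0,0],[0,0,5,0,0,0],[0,0,7,0,0,0],[0,0,8,0,0,0],[0,0,10,0,0,0],[0,0,12,0,0,0],[0,0,12,0,0,0],[0,0,12,0,0,0],[0,0,12,0,0,0],[0,0,10,0,0,0],[0,0,5,0,0,0],[0,0,0,0,0,0],[0,0,0,0,0,0]])

```text
clock: 12.87
position: [525.9, 235.1, 210.3]
ee_rot: [0.998, 0.06, -0.0, -0.0]
contact_force: [-0.3, 0.3, -2.6]
gripper_width: 11.9
grasp_force: 60.3
```

Run:
```python
from h import *
st();d=save('wrist','w5');e=save('side','side5')
im=np.vstack([np.hstack([cv2.resize(x["image"][:,:,::-1],(400,300)) for x in (d,e)])])
cv2.imwrite('pics/lift.png',im)
```

```text
12.87 pos [525.91 235.15 210.27] yaw -83.1 tz [-0.  0. -1.] F [-0.3  0.3 -2.6] T [-0.011  0.064 -0.007] w 11.9 g 60.3 j6 0.99
```

>>> play_rows(series=[[0,-8,10,0,0,-0.3],[0,-16,10,0,0,-0.3],[0,-22,0,0,0,-0.3],[0,-22,0,0,0,-0.3],[0,-22,0,0,0,-0.3],[0,-22,0,0,0,-0.3],[0,-22,0,0,0,-0.3],[0,-22,0,0,0,-0.3],[0,-22,0,0,0,-0.3],[0,-22,0,0,0,-0.3],[0,-22,0,0,0,-0.3],[0,-22,0,0,0,-0.3],[0,-22,0,0,0,-0.3],[0,-22,0,0,0,-0.3],[1,-22,0,0,0,-0.3],[1,-22,0,0,0,-0.3],[1,-22,0,0,0,-0.3],[0,-22,0,0,0,-0.3],[0,-22,0,0,0,-0.3],[0,-15,0,0,0,-0.37]])

```text
clock: 14.63
position: [528.3, -180.6, 231.4]
ee_rot: [0.966, -0.257, 0.0, 0.0]
contact_force: [1.4, 0.1, -3.1]
gripper_width: 12.1
grasp_force: 60.3
```

>>> play_rows(series=[[0,-6,0,0,0,0],[0,0,0,0,0,0],[0,0,0,0,0,0],[0,0,0,0,0,0]])

```text
clock: 14.97
position: [529.0, -183.4, 230.7]
ee_rot: [0.967, -0.254, 0.0, -0.0]
contact_force: [0.1, 0.2, -3.1]
gripper_width: 11.7
grasp_force: 60.3
```

Run:
```python
from h import *
s=st();d=save('wrist','w6');e=save('side','side6');t=save('top','top6')
p=np.array(s["position"])
print('foot pred wrist',proj(d,p-[0,0,105]),'screw',proj(d,[529.5,-182,76]),'side foot',proj(e,p-[0,0,105]),'screw',proj(e,[529.5,-182,76]))
```

```text
14.97 pos [ 529.   -183.42  230.67] yaw -119.48 tz [ 0.  0. -1.] F [ 0.1  0.2 -3.1] T [-0.042 -0.013  0.052] w 11.7 g 60.3 j6 1.1
foot pred wrist (np.float64(283.8764353956851), np.float64(217.21497596166154)) screw (np.float64(281.84420105722074), np.float64(197.84059411414788)) side foot (np.float64(320.7107461719701), np.float64(127.03074969128232)) screw (np.float64(318.51380544085515), np.float64(144.04305442875557))
```

>>> play_rows(series=[[0.3,1,-8,0,0,0],[0,0,-12,0,0,0],[0,0,-12,0,0,0],[0,0,-7,0,0,0],[0,0,-3,0,0,0],[0,0,0,0,0,0],[0,0,0,0,0,0]])

```text
clock: 15.7
position: [529.8, -182.7, 188.5]
ee_rot: [0.967, -0.254, 0.0, 0.0]
contact_force: [0.7, -0.7, -2.0]
gripper_width: 11.8
grasp_force: 60.3
```

Run:
```python
from h import *
s=st();d=save('wrist','w7');e=save('side','side7')
p=np.array(s["position"])
pd=[proj(x,p-[0,0,105]) for x in(d,e)];qd=[proj(x,[529.5,-182,76]) for x in(d,e)]
print('foot',np.round(pd,1),'screw',np.round(qd,1))
u,v=map(int,qd[0]);A=cv2.resize(d["image"][v-50:v+50,u-50:u+50,::-1],(400,400),interpolation=cv2.INTER_CUBIC)
u2,v2=map(int,qd[1]);B=cv2.resize(e["image"][v2-30:v2+30,u2-30:u2+30,::-1],(400,400),interpolation=cv2.INTER_CUBIC)
cv2.imwrite('pics/hover.png',cv2.convertScaleAbs(np.hstack([A,B]),alpha=1.3));print(u,v,u2,v2)
```

```text
15.7 pos [ 529.85 -182.73  188.52] yaw -119.48 tz [ 0. -0. -1.] F [ 0.7 -0.7 -2. ] T [-0.017  0.033  0.005] w 11.8 g 60.3 j6 1.1
foot [[283.8 217.3]
 [318.7 141.4]] screw [[283.1 214.7]
 [318.5 144. ]]
283 214 318 144
```

View pics/hover.png

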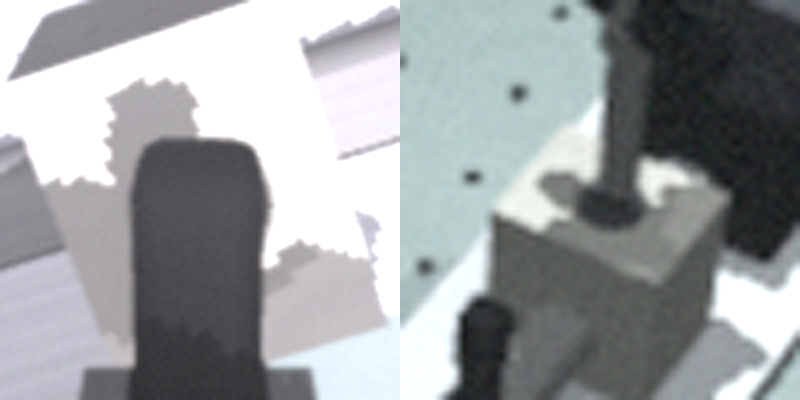

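The side crop shows the shank entering over the socket disc, perhaps slightly right of its centre. I'll measure that numerically.

Run:
```python
from h import *
e=load('side7');o=load('side0');g=e["image"].astype(int).sum(2)//3;h=o["image"].astype(int).sum(2)//3
for r in range(126,150,2):print(r,'now',g[r,305:335].tolist(),)
print()
for r in range(138,152,2):print(r,'old',h[r,305:335].tolist())
R=Ro.from_quat(e["rotation"]).as_matrix();print(R.round(2).tolist())
for p in([530,-182.7,83],[530,-182.7,120],[535,-182.7,83],[530,-177.7,83]):print(p,np.round(proj(e,p),2))
```

```text
126 now [129, 133, 145, 151, 151, 151, 150, 150, 150, 150, 151, 148, 150, 119, 62, 56, 55, 59, 56, 49, 35, 27, 26, 22, 28, 28, 23, 22, 25, 32]
128 now [70, 94, 137, 151, 153, 152, 151, 151, 149, 149, 151, 146, 160, 131, 67, 53, 57, 58, 57, 45, 34, 28, 20, 23, 32, 23, 27, 28, 23, 22]
130 now [148, 150, 153, 154, 153, 152, 149, 155, 154, 151, 155, 180, 193, 140, 53, 55, 54, 56, 60, 44, 29, 31, 27, 28, 26, 28, 26, 22, 30, 30]
132 now [150, 149, 151, 150, 149, 152, 151, 159, 163, 172, 195, 210, 186, 115, 54, 59, 55, 59, 52, 44, 26, 24, 25, 22, 24, 31, 19, 28, 22, 29]
134 now [150, 150, 151, 153, 153, 159, 172, 181, 180, 180, 183, 190, 167, 100, 53, 59, 60, 55, 56, 38, 28, 29, 27, 30, 28, 26, 28, 26, 28, 25]
136 now [154, 153, 152, 153, 172, 177, 181, 182, 181, 178, 177, 181, 160, 102, 57, 56, 54, 56, 49, 38, 27, 31, 31, 32, 27, 28, 32, 27, 27, 26]
138 now [152, 158, 170, 177, 183, 180, 182, 183, 181, 180, 179, 179, 152, 89, 56, 54, 57, 53, 79, 134, 150, 129, 127, 123, 99, 73, 64, 45, 30, 28]
140 now [166, 176, 185, 169, 128, 97, 97, 96, 96, 131, 162, 161, 123, 68, 54, 58, 58, 54, 100, 16
[... 1196 characters left out ...]
, 184, 186, 186, 187, 185, 186, 187, 187]
146 old [167, 178, 188, 190, 188, 185, 186, 186, 184, 157, 101, 65, 62, 60, 57, 58, 60, 67, 71, 125, 174, 186, 187, 188, 187, 185, 187, 188, 181, 156]
148 old [63, 78, 112, 147, 167, 182, 187, 185, 185, 186, 185, 177, 148, 134, 131, 127, 136, 148, 167, 187, 189, 189, 188, 187, 188, 185, 186, 175, 130, 66]
150 old [69, 62, 62, 63, 64, 77, 110, 144, 157, 169, 180, 189, 186, 188, 189, 186, 188, 187, 189, 189, 189, 189, 188, 191, 189, 185, 148, 84, 60, 58]
[[-0.92, -0.3, 0.23], [-0.38, 0.74, -0.55], [-0.01, -0.6, -0.8]]
[530, -182.7, 83] [318.64 141.52]
[530, -182.7, 120] [319.95 129.1 ]
[535, -182.7, 83] [316.52 140.92]
[530, -177.7, 83] [317.91 142.99]
```

>>> play_rows(series=[[0.5,0.3,-2,0,0,0],[0,0,-2,0,0,0],[0,0,-2,0,0,0],[0,0,-2,0,0,0],[0,0,-1.5,0,0,0],[0,0,-1.5,0,0,0],[0,0,-1,0,0,0],[0,0,0,0,0,0],[0,0,0,0,0,0]])

```text
clock: 16.55
position: [530.5, -182.6, 176.4]
ee_rot: [0.967, -0.255, 0.001, -0.0]
contact_force: [2.0, -0.4, -2.2]
gripper_width: 12.0
grasp_force: 60.3
```

Run:
```python
from h import *
st()
```

```text
16.55 pos [ 530.53 -182.58  176.45] yaw -119.5 tz [ 0.001 -0.    -1.   ] F [ 2.  -0.4 -2.2] T [-0.243 -0.577 -0.034] w 12.0 g 60.3 j6 1.1
```

>>> play_rows(series=[[0.5,0,-1.5,0,0,0],[0.3,0,-1.5,0,0,0],[0,0,-1.5,0,0,0],[0,0,-1.5,0,0,0],[0,0,0,0,0,0],[0,0,0,0,0,0]])

```text
clock: 17.05
position: [530.9, -182.5, 170.2]
ee_rot: [0.967, -0.255, 0.0, 0.0]
contact_force: [1.7, -1.3, -2.5]
gripper_width: 11.8
grasp_force: 60.4
```

Run:
```python
from h import *
st()
```

```text
17.05 pos [ 530.88 -182.53  170.19] yaw -119.51 tz [ 0. -0. -1.] F [ 1.7 -1.3 -2.5] T [-0.505 -0.614  0.02 ] w 11.8 g 60.4 j6 1.1
```

>>> play_rows(series=[[0.3,-0.3,-1,0,0,0],[0,0,-1,0,0,0],[0,0,-1,0,0,0],[0,0,-1,0,0,0],[0,0,-1,0,0,0],[0,0,0,0,0,0],[0,0,0,0,0,0]])

```text
clock: 17.63
position: [531.7, -183.0, 166.6]
ee_rot: [0.967, -0.254, 0.001, 0.0]
contact_force: [0.9, -0.2, 4.4]
gripper_width: 11.7
grasp_force: 61.2
```

Run:
```python
from h import *
st()
```

```text
17.63 pos [ 531.67 -183.03  166.61] yaw -119.47 tz [ 0.002 -0.001 -1.   ] F [ 0.9 -0.2  4.4] T [-0.208 -0.113  0.007] w 11.7 g 61.2 j6 1.1
```

>>> play_rows(series=[[0,0,0,0,0,-0.5],[0,0,0,0,0,-0.6],[0,0,0,0,0,-0.6],[0,0,0,0,0,-0.6],[0,0,0,0,0,-0.6],[0,0,0,0,0,-0.3],[0,0,0,0,0,0]])

```text
clock: 18.22
position: [531.4, -183.4, 166.6]
ee_rot: [0.911, -0.412, 0.001, 0.0]
contact_force: [0.9, -2.0, 5.6]
gripper_width: 11.9
grasp_force: 61.3
```

Run:
```python
from h import *
st()
```

```text
18.22 pos [ 531.44 -183.39  166.59] yaw -138.69 tz [ 0.001 -0.001 -1.   ] F [ 0.9 -2.   5.6] T [-0.825  0.099  0.116] w 11.9 g 61.3 j6 0.76
```

>>> play_rows(series=[[0,0,0,0,0,-0.5],[0,0,0,0,0,-0.5],[0,0,0,0,0,-0.5],[0,0,0,0,0,0]])

```text
clock: 18.55
position: [531.3, -183.5, 166.6]
ee_rot: [0.876, -0.483, 0.001, 0.001]
contact_force: [-0.6, -3.3, 6.0]
gripper_width: 12.0
grasp_force: 61.3
```

```bash
python3 -c "
from h import *
st()"
```

```text
18.55 pos [ 531.28 -183.54  166.58] yaw -147.72 tz [ 0.001 -0.002 -1.   ] F [-0.6 -3.3  6. ] T [-0.952  0.096  0.052] w 12.0 g 61.3 j6 0.61
```

>>> play_rows(series=[[0,0,0,0,0,-0.5],[0,0,0,0,0,-0.5],[0,0,0,0,0,0]])

```text
clock: 18.8
position: [531.1, -183.7, 166.6]
ee_rot: [0.849, -0.528, 0.001, 0.001]
contact_force: [-1.3, -3.6, 5.6]
gripper_width: 12.0
grasp_force: 61.3
```

```bash
python3 -c "
from h import *
st()"
```

```text
18.8 pos [ 531.13 -183.67  166.6 ] yaw -153.72 tz [ 0.    -0.002 -1.   ] F [-1.3 -3.6  5.6] T [-1.1    0.222  0.123] w 12.0 g 61.3 j6 0.5
```

```bash
cat >> h.py <<'E'
def avg(n=6):
    T=[];F=[]
    for i in range(n):
        s=read_state();T.append(s["wrist_torque"]);F.append(s["contact_force"]);get_image('top')
    print('avgT',np.mean(T,0).round(3),'sd',np.std(np.array(T)[:,2]).round(3),'F',np.mean(F,0).round(1));st()
E
python3 -c "
from h import *
avg()"
```

```text
avgT [-1.095  0.206  0.08 ] sd 0.036 F [-0.5 -3.   5.6]
19.1 pos [ 531.15 -183.63  166.58] yaw -153.62 tz [ 0.    -0.002 -1.   ] F [ 0.  -1.9  5.8] T [-1.138  0.221  0.134] w 11.8 g 61.3 j6 0.5
```

>>> play_rows(series=[[-0.3,-0.8,0,0,0,-0.4],[-0.3,-0.7,0,0,0,-0.4],[0,0,0,0,0,-0.2],[0,0,0,0,0,0]])

```text
clock: 19.43
position: [530.7, -184.7, 166.6]
ee_rot: [0.821, -0.571, 0.001, 0.0]
contact_force: [-0.5, -1.6, 6.1]
gripper_width: 11.7
grasp_force: 61.3
```

```bash
python3 -c "
from h import *
avg()"
```

```text
avgT [-0.48   0.141  0.074] sd 0.015 F [-0.7 -1.2  5.9]
19.73 pos [ 530.73 -184.7   166.57] yaw -159.62 tz [ 0.001 -0.001 -1.   ] F [ 0.3 -1.8  5.8] T [-0.552  0.14   0.006] w 11.6 g 61.3 j6 0.4
```

>>> play_rows(series=[[0,-0.3,0,0,0,-0.4],[0,-0.3,0,0,0,-0.4],[0,0,0,0,0,-0.2],[0,0,0,0,0,0]])

```text
clock: 20.07
position: [530.6, -185.2, 166.6]
ee_rot: [0.79, -0.613, 0.0, 0.0]
contact_force: [-0.7, -0.5, 6.5]
gripper_width: 11.9
grasp_force: 61.4
```

```bash
python3 -c "
from h import *
avg()"
```

```text
avgT [-0.317  0.224  0.143] sd 0.023 F [-0.8 -1.1  6.7]
20.37 pos [ 530.6  -185.18  166.58] yaw -165.6 tz [ 0.    -0.001 -1.   ] F [-1.4 -1.7  6.2] T [-0.234  0.212  0.146] w 12.1 g 61.4 j6 0.3
```

>>> play_rows(series=[[0,-0.2,0,0,0,-0.4],[0,-0.2,0,0,0,-0.4],[0,0,0,0,0,0]])

```text
clock: 20.62
position: [530.5, -185.5, 166.6]
ee_rot: [0.763, -0.646, 0.0, 0.0]
contact_force: [-0.5, -0.5, 6.5]
gripper_width: 11.9
grasp_force: 61.5
```

```bash
python3 -c "
from h import *
avg()"
```

```text
avgT [-0.173  0.327  0.182] sd 0.015 F [-0.8 -0.6  6.7]
20.92 pos [ 530.48 -185.53  166.63] yaw -170.4 tz [ 0.    -0.001 -1.   ] F [-0.4 -1.2  6.8] T [-0.23   0.401  0.233] w 11.7 g 61.5 j6 0.21
```

>>> play_rows(series=[[0,0,0,0,0,-0.3],[0,0,0,0,0,-0.3],[0,0,0,0,0,0]])

```text
clock: 21.17
position: [530.4, -185.5, 166.7]
ee_rot: [0.743, -0.669, 0.0, 0.0]
contact_force: [-0.7, -0.4, 6.8]
gripper_width: 11.7
grasp_force: 61.6
```

```bash
python3 -c "
from h import *
avg(12)"
```

```text
avgT [-0.226  0.417  0.236] sd 0.038 F [-1.2 -0.6  6.9]
21.77 pos [ 530.37 -185.55  166.66] yaw -173.98 tz [-0.    -0.001 -1.   ] F [-1.3 -0.6  7.7] T [-0.201  0.429  0.254] w 12.2 g 61.6 j6 0.15
```

Torque is steady at about 0.236 N m, against about 0.075 while running, so the screw is firm. Now release and retreat straight up.

>>> play_rows(series=[[0,0,0,0,0,0],[0,0,0,0,0,0],[0,0,0,0,0,0],[0,0,0,0,0,0],[0,0,0,0,0,0],[0,0,5,0,0,0],[0,0,12,0,0,0],[0,0,25,0,0,0],[0,0,25,0,0,0],[0,0,20,0,0,0],[0,0,10,0,0,0],[0,0,0,0,0,0],[0,0,0,0,0,0]], gripper=0.5)

```text
clock: 22.85
position: [530.2, -185.1, 261.9]
ee_rot: [0.742, -0.67, -0.0, -0.0]
contact_force: [-1.0, 1.1, -1.2]
gripper_width: 42.7
grasp_force: 0.0
```

Run:
```python
from h import *
st();d=save('wrist','w9');e=save('side','side9')
a=load('side7')["image"].astype(int).sum(2)//3;g=e["image"].astype(int).sum(2)//3
# bar in wrist: predicted corners at z=149.5 for centre (530,-183.5)
m=(d["image"].astype(int).max(2)<100).astype(np.uint8);n,l,s,c=cv2.connectedComponentsWithStats(m)
u,v=proj(d,[530,-183.5,149.5]);print('pred bar',u,v)
for i in range(1,n):
    x,y,w,h,ar=s[i]
    if ar>500:
        p=np.argwhere(l==i)[:,::-1].astype(np.float32);r=cv2.minAreaRect(p);print(s[i],c[i].round(),np.round([*r[0],*r[1],r[2]]),onz(d,*r[0],149.5).round(1))
for r in range(120,144,4):print(r,g[r,308:332].tolist())
```

```text
22.85 pos [ 530.2  -185.08  261.94] yaw -174.12 tz [-0.     0.001 -1.   ] F [-1.   1.1 -1.2] T [-0.016  0.021 -0.01 ] w 42.7 g 0.0 j6 0.15
pred bar 283.6591338524704 214.06181404905936
[ 265    0  100  137 6677] [316.  85.] [323.  65.  90. 127.  16.] [ 516.  -282.6  149.5]
[   0   44   39  166 2470] [ 11. 152.] [ 19. 126. 165.  38.  90.] [ 708.2 -225.7  149.5]
[    0   160   560   260 52378] [274. 354.] [280. 290. 259. 559.  90.] [ 526.9 -123.3  149.5]
[ 105  171   69   52 1564] [140. 197.] [139. 196.  66.  26.  28.] [ 631.4 -186.2  149.5]
120 [146, 143, 144, 144, 146, 147, 146, 146, 146, 129, 82, 34, 27, 26, 34, 27, 32, 34, 37, 39, 37, 40, 40, 38]
124 [149, 149, 147, 147, 148, 148, 145, 147, 128, 81, 34, 35, 29, 28, 27, 30, 55, 58, 41, 37, 36, 34, 35, 33]
128 [149, 149, 148, 148, 148, 146, 148, 143, 101, 35, 26, 28, 27, 30, 25, 39, 48, 44, 30, 24, 29, 27, 27, 27]
132 [149, 149, 148, 150, 156, 162, 171, 183, 137, 28, 32, 21, 30, 34, 33, 26, 29, 27, 23, 33, 25, 26, 24, 30]
136 [153, 165, 176, 177, 177, 177, 173, 176, 147, 79, 44, 37, 33, 28, 44, 35, 31, 28, 27, 25, 32, 29, 28, 30]
140 [176, 180, 180, 179, 178, 178, 179, 172, 147, 93, 59, 55, 58, 56, 73, 112, 161, 176, 187, 191, 193, 192, 175, 150]
```

```bash
python3 -c "
from bench import job_done
print(job_done())"
```

```text
the job is handed in; nothing more can be done
None
```

The job is handed in: the lever is upright and released, and the thick key is standing seated in the setscrew, which I tightened to about 0.24 N m (about 0.075 while running down); my first push on the lever jammed at about 85 N at the wrist, through a finger pad.

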